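Find the runout of an eccentric shaft under a dial indicator

TASK

Slide the gauge stand's arm down until the indicator's plunger rests on the eccentric and is pressed in about half its travel, then turn the shaft gently in the V-blocks, without forcing or lifting it, through the low spot and on to the high spot of the eccentric. Leave the high spot straight under the plunger, with the plunger still riding on it and the shaft lying in its V-blocks. Keep your fingers off the plunger and do not disturb the cup, the spare ring or the spanner.

Things in the scene. Friction and masses are not known exactly. Their poses are not given: they have to be found in the camera images.
- plate: Speckled granite plate, 260 (its x) by 320 (its y) by 60 mm, fixed; the V-blocks and the gauge stand are fixed on it. Origin at table height straight below the indicator's plunger, z up, y along the shaft. It reaches from y = -85 to +235 mm, so the hand crank hangs over its -y edge. The stand's 22 mm column is at y = +160 mm, its top 255 mm above the table.
- vblock (a point): Point on the shaft's resting axis at the middle of the V-block next to the crank (y = -65 mm; its twin is at +65 mm). Plain steel, 90-degree V, each 64 mm across the shaft, 30 mm along it, top about 1 mm above the axis.
- shaft: Loose steel shaft, 30 mm diameter, 200 mm long, about 1.3 kg with all it carries, lying in the V-blocks along the plate's y, axis 120 mm above the table. Origin on its axis under the plunger; y along the shaft. It takes 1 to 3 N at the crank grip to turn, either way, any number of turns, and stays where left. Only its weight holds it: about 5 N up or sideways on the grip begin to lift that end.
- eccentric (a point): Point on the shaft's axis in the middle of the eccentric, under the plunger. The eccentric is a plain steel disc, 50 mm diameter, 18 mm wide, its centre 4 mm off the shaft's axis (8 mm between low and high spot). It is fixed to the shaft at an angle that differs each time and is not reported.
- grip (a point): Middle of the hand crank's freely revolving grip: black cylinder, 18 mm diameter, 60 mm long, parallel to the shaft, 128 mm from the shaft's origin towards -y and 30 mm off the shaft's axis (the crank's throw). Starts within 70 degrees of straight up; its angle to the eccentric differs each time. The crank is fixed to the shaft. The grip's orientation means nothing: it spins.
- knob (a point): Centre of the top face of the black knob (26 mm diameter, 26 mm high, on a neck 14 mm thick and 48 mm high) on the stand's arm, 85 mm from the plunger towards the plate's +y. The arm is slid up and down by it.
- stand_arm (a joint): How far the stand's arm has been slid down its column, 0 (top) to 0.060 m. A friction brake holds it wherever it is left; it takes 5 to 15 N at the knob to slide it.
- spindle: The indicator's plunger, a 5 mm rod under the dial with an 8 mm ball tip; origin at the lowest point of the ball, z up. Free, with the arm at 0, the tip is 172 mm above the table. On the eccentric of the seated shaft it is 141 mm above the table at the low spot, 149 mm at the high spot.
- travel (a joint): How far the plunger is pressed into the indicator: 0 (free) to 0.022 m (bottomed). Spring: about 0.6 N free, 2 N fully in.
- dial (a point): Centre of the dial's white face (72 mm case, black ticks), which looks to the plate's +x. The black needle stands straight up when the plunger is free and turns clockwise as it is pressed in: one turn for 25 mm, one tick for 1 mm. The top of the case stands 8 mm higher than the knob.
- cup: Bystander: loose stainless weighing cup, 76 mm diameter, 95 mm high, on the table beside the crank end; origin under its base.
- spare: Bystander: loose spare steel ring, 50 mm diameter, 18 mm high, lying on the granite; origin under its centre.
- spanner: Bystander: loose steel spanner, 150 mm long, lying on the table beyond the plate (+x); origin under its middle.

How it is judged:
On the way, in this order (a step that is already met when the one before it is completed fails the run):
1. The plunger rests on the eccentric, pressed in 6 to 16 mm (contact force between spindle and shaft above 0.2 N and z of shaft in the frame of plate below 0.121 m and value of joint travel between 0.006 and 0.016 m), for 0.3 s.
2. The low spot of the eccentric has come under the riding plunger, the shaft seated (tip less than 141.1 mm above the table: within about 20 degrees of the low spot) (contact force between spindle and shaft above 0.2 N and z of shaft in the frame of plate below 0.121 m and z of spindle in the frame of plate below 0.1411 m), for 0.15 s.
At the end, for the whole second after the job is handed in: The high spot of the eccentric is under the plunger within about 20 degrees (tip more than 148.3 mm above the table), the plunger rides on it pressed in between 2 and 21.2 mm, the shaft lies seated in both V-blocks (origin 118 to 121 mm above the table), and shaft and plunger are at rest (contact force between spindle and shaft above 0.2 N and z of shaft in the frame of plate between 0.118 and 0.121 m and z of spindle in the frame of plate above 0.1483 m and value of joint travel between 0.002 and 0.0212 m and angular speed of shaft below 0.05 rad/s and linear speed of spindle below 0.005 m/s); the robot touches nothing.
It fails at once if The plunger is bottomed in the indicator (pressed in more than 21.2 mm) or loaded with more than 8 N (value of joint travel above 0.0212 m or contact force between spindle and shaft above 8 N).
It fails at once if The shaft is lifted out of its V-blocks (by more than 2 mm at its middle, or tilted by 0.04 rad) or shoved 8 mm along (z of shaft in the frame of plate above 0.122 m or angle between the y axis of shaft and the y axis of plate, either way round above 0.04 rad or y of shaft in the frame of plate above 0.008 m or y of shaft in the frame of plate below -0.008 m).
It fails at once if The shaft is forced into its V-blocks with more than 45 N (contact force between shaft and plate above 45 N).
It fails at once if The gripper touches the plunger (contact force between any of the fingers, the arm and spindle above 0.5 N).
It fails at once if The cup, the spare ring or the spanner is moved by more than 10 mm (distance of any of cup, spare, spanner from where it was at the start of the episode above 0.01 m).
It also fails if it takes over 72 s, if anything falls off the work surface, if the arm or the gripper's body presses on something with over 40 N, if the wrist force passes 120 N, or if a joint passes its speed limit or range.

ROBOT

A 6-joint arm with a two-finger parallel gripper is mounted at the origin on the work surface. World frame = base frame: x ahead of the robot, y to its left, z up, the work surface at z = 0. Lengths are in m, angles in rad, forces in N, time in s.
With the tool pointing down it reaches from about 0.275 to 0.825 m from the base axis. Payload 4.9 kg.
Tool frame: the origin (TCP) lies at the very end of the fingers, on their centre line; the grasp point (between the pads) lies 19 mm behind it (robot.hold_point_z is the distance from the TCP to the grasp point, in m); z points along the fingers, y is the direction in which the jaws open and shut (so a half turn about z gives the same grasp; the last joint's range is limited). The gripper opens to 85 mm and grips with 20 to 120 N. Pads are 22 mm wide; open, the fingers measure 114 mm over their backs; the gripper's body (76 mm by 85 mm) begins 54 mm behind the grasp point. The pads swing forward as they close: fully open they stand 13 mm farther back than shut.
Start: joints at [1.11, 0.326, -0.193, 1.052, 0, 1.437], TCP at [0.177, 0.521, 0.231] pointing down, gripper open.
Joint ranges: [-2.65, 2.65], [-0.97, 1.79], [-1.3, 1.35], [-1.93, 2.1], [-1.47, 1.37], [-3.14, 3.14]. Speed limits (rad/s): [2.57, 2.57, 3.14, 3.14, 3.14, 3.14].

INTERFACE

Orientations are given as a unit quaternion [w, x, y, z].
In Python, from plant import robot gives the robot as it stands. Calls block until the motion is done:
- robot.goto(position, orientation): joint-space move of the TCP to a pose.
- robot.move_straight(position, max_speed=0.15, frame=None, f_stop=None): straight line of the TCP; frame=None keeps the orientation; max_speed is the mean speed in m/s. With f_stop (N) it stops when the force on the tool has changed by that much, and returns True; else False.
- robot.move_joints(angles): joint-space move.
- robot.command_gripper(opening): finger opening in m; the grip force is fixed at half the most; returns when the fingers have stopped.
- robot.pause(seconds).
- robot.solve_ik(position, orientation): joint angles nearest the present ones, or None.
- robot.capture(name): name is "side" or "top"; returns a dict with "color" (480x640x3 uint8, red, green, blue), "depth" (480x640 float32, m along the optical axis (not along the pixel's ray), 0 where there is no reading), "vfov" (degrees; the focal length in pixels is half the picture's height over the tangent of half this angle, whatever the lens; pixels are square), "cx", "cy" (the principal point, pixels), "dist" ([k1, k2, p1, p2, k3] as OpenCV has them; the pictures are not rectified), "rvec" (rotation vector, rad) and "tvec" (3), from world to camera coordinates, as OpenCV has them. Camera axes: x right, y down, z forward; pixel columns grow to the right and rows downward; lengths in m; the calibration is good to about 2 mm. A picture is of the moment at which its call begins.
A pose or a line that the arm cannot do raises robot.IKError and nothing moves.
- robot.job_done(): hands the job in, once; it reports no verdict.
Readings, each from a call of its own:
- robot.current_time(): time.
- robot.current_joint_pos(): joint angles.
- robot.current_qvel(): joint speeds.
- robot.current_tau(): joint torques, N m.
- robot.current_eef_pos(): TCP position.
- robot.current_tcp_rot(): TCP orientation.
- robot.current_wrist_force(): force on the tool from outside, world axes, zero at the start.
- robot.current_moment(): the same for the moment, N m.
- robot.current_gripper_width(): finger opening in m.
Only numpy, scipy, OpenCV 4.12 (cv2) and the standard library are available. Lean on these libraries where they do the work, as an engineer would, in place of code of your own. Each camera call takes 0.05 s, during which the arm holds its last target.

## Working session

There is one attempt and no reset: what is moved stays moved. The work goes in short steps, each a Python script; the robot and the scene stay as the last script left them, time stands still between calls to the robot, and variables do not carry over. Pictures are saved under pics/ and viewed, and the job is handed in when it is done.

```bash
ls; mkdir -p pics
python3 - <<'E'
from plant import robot
import cv2,numpy as np
print(robot.current_time(),robot.hold_point_z)
for n in("side","top"):
    c=robot.capture(n); cv2.imwrite(f"pics/{n}0.png",c["color"][:,:,::-1])
    np.savez(f"pics/{n}0.npz",**c)
    R=cv2.Rodrigues(c["rvec"])[0]; print(n,c["vfov"],c["cx"],c["cy"],c["dist"],"pos",-R.T@np.array(c["tvec"]).ravel(),"fwd",R[2],"right",R[0], (c["depth"]>0).mean())
E
```

```text
pics
0.0 0.0187
side 57.542572279867095 322.55743200100164 235.57490356114823 [0.00995642 0.         0.         0.         0.        ] pos [0.58716016 0.5548604  0.62983392] fwd [ 0.03287327 -0.78578761 -0.6176222 ] right [-0.99942105 -0.03126684 -0.01341458] 0.995927734375
top 57.975323483749655 319.40549254027565 232.66726006957248 [-0.09117092  0.          0.          0.          0.        ] pos [ 0.52635277 -0.02524581  0.90105424] fwd [ 0.12810335  0.03822724 -0.99102382] right [-0.00496362 -0.99921964 -0.03918499] 0.9959830729166667
```

View pics/side0.png

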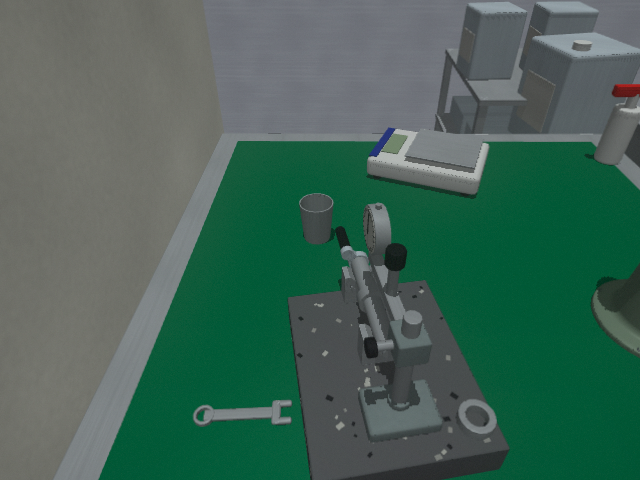

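View pics/top0.png

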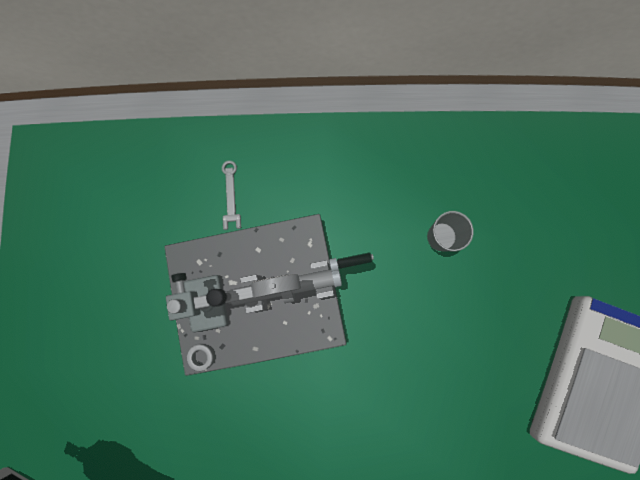

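```bash
cat > h.py <<'E'
import numpy as np,cv2
def K(c):
    f=240/np.tan(np.radians(c["vfov"])/2); return np.array([[f,0,float(c["cx"])],[0,f,float(c["cy"])],[0,0,1]])
def cloud(c):
    u,v=np.meshgrid(np.arange(640.),np.arange(480.)); 
    p=cv2.undistortPoints(np.stack([u,v],-1).reshape(-1,1,2),K(c),c["dist"]).reshape(480,640,2)
    d=c["depth"]; P=np.dstack([p*d[...,None],d]); R=cv2.Rodrigues(c["rvec"])[0]
    return (P-np.ravel(c["tvec"]))@R
def ray(c,uv,z):
    p=cv2.undistortPoints(np.array(uv,float).reshape(-1,1,2),K(c),c["dist"]).reshape(-1,2)
    R=cv2.Rodrigues(c["rvec"])[0]; o=-R.T@np.ravel(c["tvec"]); d=np.c_[p,np.ones(len(p))]@R
    return o+d*((z-o[2])/d[:,2])[:,None]
def proj(c,X):
    return cv2.projectPoints(np.array(X,float).reshape(-1,1,3),c["rvec"],c["tvec"],K(c),c["dist"])[0].reshape(-1,2)
E
python3 - <<'E'
from h import *
t=dict(np.load("pics/top0.npz")); s=dict(np.load("pics/side0.npz"))
for c,n in((t,"top"),(s,"side")):
    W=cloud(c); col=c["color"].astype(int)
    m=(abs(W[...,2]-.06)<.006)&(abs(W[...,0]-.48)<.25)
    m=cv2.morphologyEx(m.astype(np.uint8),cv2.MORPH_OPEN,np.ones((3,3)))
    k,l,st,_=cv2.connectedComponentsWithStats(m); i=1+np.argmax(st[1:,4]); m=l==i
    r=cv2.minAreaRect(W[m][:,:2].astype(np.float32)); print(n,"plate",r,cv2.boxPoints(r).round(4).tolist(),np.median(W[m][:,2]))
    dark=(col.max(-1)<45)&(W[...,2]>.1)&(W[...,2]<.3)
    k,l,st,ce=cv2.connectedComponentsWithStats(dark.astype(np.uint8))
    for i in range(1,k):
        if st[i,4]>25: q=W[l==i]; print(n,"dark",st[i],ce[i].round(1),np.median(q,0).round(4),q.min(0).round(3),q.max(0).round(3))
    # tall things
    print("zmax",[ (z,W[(abs(W[...,2]-z)<.004)&(abs(W[...,0]-.48)<.25)&(W[...,1]<.4)&(W[...,1]>-.2)].mean(0).round(3).tolist()) for z in (.255,)])
E
python3 - <<'E'
import cv2
a=cv2.imread('pics/top0.png')[200:390,150:390]; cv2.imwrite('pics/topz.png',cv2.resize(a,None,fx=3.3,fy=3.1))
a=cv2.imread('pics/side0.png')[180:460,280:520]; cv2.imwrite('pics/sidez.png',cv2.resize(a,None,fx=2.1,fy=2.1,interpolation=cv2.INTER_CUBIC))
E
```

```text
top plate ((0.4484288990497589, 0.12602442502975464), (0.12306064367294312, 0.3212047517299652), 10.961531639099121) [[0.35749998688697815, 0.2720000147819519], [0.4185999929904938, -0.043299999088048935], [0.5393999814987183, -0.019899999722838402], [0.478300005197525, 0.2953999936580658]] 0.05949654793891636
top dark [338 254  33  14 169] [354.  260.8] [ 0.572  -0.056   0.1482] [ 0.563 -0.084  0.142] [ 0.586 -0.028  0.152]
top dark [172 273  14   9  72] [179.1 276.6] [0.5459 0.2251 0.2184] [0.539 0.219 0.209] [0.552 0.24  0.222]
top dark [216 289  11  17  74] [222.2 296.5] [0.5157 0.1374 0.2869] [0.503 0.135 0.244] [0.526 0.145 0.293]
zmax [(0.255, [0.502, 0.211, 0.254])]
side plate ((0.5186514854431152, 0.13906997442245483), (0.260355144739151, 0.3221667408943176), 11.163999557495117) [[0.3596999943256378, 0.2718999981880188], [0.4221000075340271, -0.044199999421834946], [0.6776000261306763, 0.006200000178068876], [0.6151999831199646, 0.322299987077713]] 0.05973564997913253
side dark [335 226  15  22 187] [341.6 236.4] [ 0.5799 -0.0557  0.149 ] [ 0.566 -0.083  0.141] [ 0.591 -0.029  0.152]
side dark [384 243  23  28 514] [395.1 256.7] [0.5173 0.1573 0.2876] [0.504 0.09  0.218] [0.529 0.163 0.294]
side dark [364 337  14  21 243] [370.4 347.2] [0.5476 0.2374 0.2179] [0.54  0.224 0.202] [0.554 0.245 0.223]
zmax [(0.255, [0.514, 0.176, 0.255])]
```

View pics/topz.png

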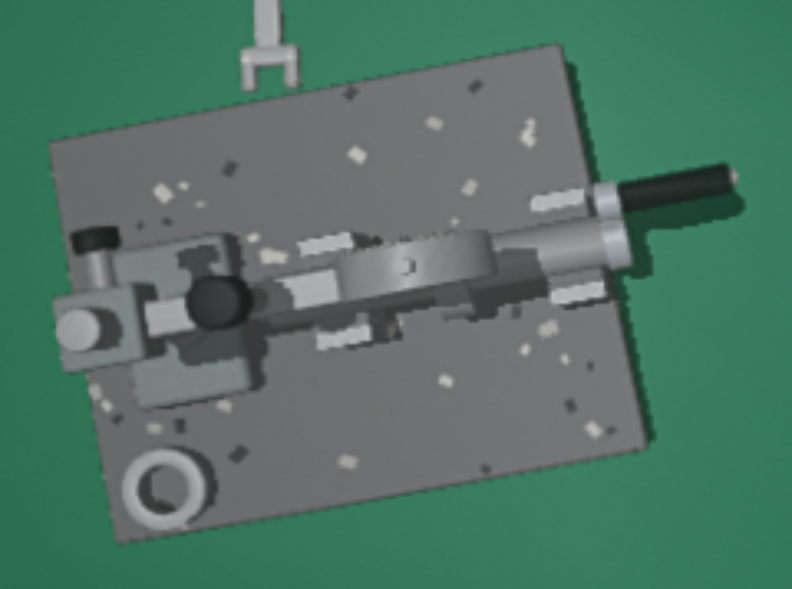

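View pics/sidez.png

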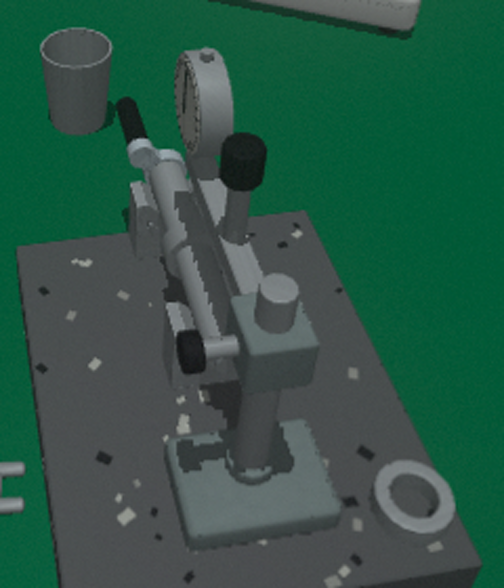

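```bash
cat >> h.py <<'E'
from scipy.spatial.transform import Rotation as Ro
yaw=np.radians(11.16); PX=np.array([np.cos(yaw),np.sin(yaw),0]);PY=np.array([-np.sin(yaw),np.cos(yaw),0]);PZ=np.array([0,0,1.])
O=np.array([.53317,.06549,0])-.0014*PX; ZA=.1197
def w(x,y,z): return O+x*PX+y*PY+z*PZ
def ori(tau,flip=1):  # tool dir: tau=0 down, +90 -> plate +x ; jaws in plate xz plane
    t=np.radians(tau); d=np.sin(t)*PX-np.cos(t)*PZ; x=flip*PY; y=np.cross(d,x)
    q=Ro.from_matrix(np.c_[x,y,d]).as_quat(); return np.r_[q[3],q[:3]]
def grip(phi,r=.0297,y=-.138):
    a=np.radians(phi); return w(r*np.sin(a),y,ZA+r*np.cos(a))
def tcp(phi,tau,past=.017,y=-.138,off=0):
    t=np.radians(tau); d=np.sin(t)*PX-np.cos(t)*PZ; a=np.radians(phi)
    return grip(phi,y=y)+past*d
E
python3 - <<'E'
from h import *
from plant import robot
print(robot.current_tcp_rot(),robot.current_gripper_width())
for fl in(1,-1):
    for z in(.25,.4): 
        q=robot.solve_ik(w(0,.085,z),ori(0,fl)); print("knob",fl,z,None if q is None else np.round(q,2))
    for ph,tau in((43,0),(43,-20),(0,0),(-23,0),(35,0),(35,90),(60,90),(90,90),(90,70),(120,70),(157,45),(157,70),(175,45)):
        q=robot.solve_ik(tcp(ph,tau),ori(tau,fl)); print(fl,ph,tau,None if q is None else np.round(q,2))
E
```

```text
[-2.29679080e-04  1.62691070e-01  9.86676744e-01 -7.51582438e-04] 0.08564839993115823
knob 1 0.25 [ 0.14  0.29 -0.2   1.09  0.    1.52]
knob 1 0.4 [0.14 0.25 0.13 1.45 0.   1.52]
1 43 0 [-0.24  0.47 -0.26  0.84  0.    1.14]
1 43 -20 [-0.18  0.73  0.13  1.3  -0.13  1.22]
1 0 0 [-0.26  0.43 -0.3   0.84  0.    1.12]
1 -23 0 [-0.27  0.42 -0.33  0.82  0.    1.11]
1 35 0 [-0.24  0.47 -0.26  0.84  0.    1.13]
1 35 90 None
1 60 90 None
1 90 90 None
1 90 70 [-0.56  0.85 -1.29 -1.67  0.7   1.26]
1 120 70 [-0.57  0.91 -1.29 -1.74  0.71  1.25]
1 157 45 [-0.47  0.4  -1.08 -0.57  0.45  1.06]
1 157 70 None
1 175 45 [-0.49  0.39 -1.1  -0.58  0.46  1.05]
knob -1 0.25 [ 0.14  0.29 -0.2   1.09  0.   -1.62]
knob -1 0.4 [ 0.14  0.25  0.13  1.45  0.   -1.62]
-1 43 0 [-0.24  0.47 -0.26  0.84  0.   -2.01]
-1 43 -20 [-0.18  0.73  0.13  1.3  -0.13 -1.92]
-1 0 0 [-0.26  0.43 -0.3   0.84  0.   -2.02]
-1 -23 0 [-0.27  0.42 -0.33  0.82  0.   -2.03]
-1 35 0 [-0.24  0.47 -0.26  0.84  0.   -2.01]
-1 35 90 None
-1 60 90 None
-1 90 90 None
-1 90 70 [-0.56  0.85 -1.29 -1.67  0.7  -1.88]
-1 120 70 [-0.57  0.91 -1.29 -1.74  0.71 -1.89]
-1 157 45 [-0.47  0.4  -1.08 -0.57  0.45 -2.08]
-1 157 70 None
-1 175 45 [-0.49  0.39 -1.1  -0.58  0.46 -2.09]
```

Run:
```python
from h import *
from plant import robot
for ph in (45,60,75,90,105,120,140,157):
    r=[]
    for tau in range(-90,91,10):
        q=robot.solve_ik(tcp(ph,tau),ori(tau,1)); r.append("." if q is None else str(tau))
    print(ph,*r)
for tau in (-70,-60,-50,-40,50,55,60):
    q=robot.solve_ik(tcp(80,tau),ori(tau,1)); print(tau,None if q is None else np.round(q,2))
```

```text
45 . . . . -50 -40 -30 -20 -10 0 10 20 30 40 50 60 . . .
60 . . . . -50 -40 -30 -20 -10 0 10 20 30 40 50 60 . . .
75 . . . . -50 -40 -30 -20 -10 0 10 20 30 40 50 60 70 . .
90 . . . . -50 -40 -30 -20 -10 0 10 20 30 40 50 60 70 . .
105 . . . . -50 -40 -30 -20 -10 0 10 20 30 40 50 60 70 . .
120 . . . . -50 -40 -30 -20 -10 0 10 20 30 40 50 60 70 . .
140 . . . . -50 -40 -30 -20 -10 0 10 20 30 40 50 60 . . .
157 . . . . -50 -40 -30 -20 -10 0 10 20 30 40 50 60 . . .
-70 None
-60 None
-50 [-0.12  1.27  0.92  2.07 -0.24  1.37]
-40 [-0.13  1.07  0.61  1.78 -0.21  1.32]
50 [-0.47  0.37 -1.09 -0.64  0.49  1.1 ]
55 [-0.5   0.44 -1.16 -0.86  0.55  1.13]
60 [-0.52  0.54 -1.21 -1.1   0.6   1.16]
```

```bash
cat >> h.py <<'E'
def look(robot,name,tag):
    c=robot.capture(name); cv2.imwrite(f"pics/{name}{tag}.png",c["color"][:,:,::-1]); np.savez(f"pics/{name}{tag}.npz",**c); return c
def circ(q,r,g):
    from scipy.optimize import least_squares
    f=least_squares(lambda p:np.hypot(q[:,0]-p[0],q[:,2]-p[1])-r,g,loss='soft_l1',f_scale=.001); return f.x.round(4),np.sqrt(np.mean(f.fun**2)).round(4),len(q)
def local(c):
    W=cloud(c)-O; return np.dstack([W@PX,W@PY,W[...,2]])
def box(L,x,y,z):
    return L[(L[...,1]>y[0])&(L[...,1]<y[1])&(L[...,2]>z[0])&(L[...,2]<z[1])&(L[...,0]>x[0])&(L[...,0]<x[1])]
def state(c):
    L=local(c); o={}
    col=c["color"].astype(int)
    m=(col.max(-1)<50)
    q=box(np.where(m[...,None],L,9),(-.05,.05),(-.157,-.1),(.075,.165))
    if len(q)>30:
        g=[np.mean(q[:,0]),np.mean(q[:,2])-.005]; o["grip"]=circ(q,.009,g); p=o["grip"][0]; o["phi"]=np.degrees(np.arctan2(p[0],p[1]-ZA)).round(1)
    q=box(L,(-.035,.035),(-.007,.007),(.1,.152))
    if len(q)>30: o["ecc"]=circ(q,.025,[0,.12]); p=o["ecc"][0]; o["psi"]=np.degrees(np.arctan2(p[0],p[1]-ZA)).round(1)
    q=box(L,(-.03,.03),(.07,.1),(.225,.3))
    if len(q): o["knobz"]=np.percentile(q[:,2],90).round(4)
    return o
E
python3 - <<'E'
from h import *
from plant import robot
p=robot.current_eef_pos(); robot.move_straight([p[0],p[1],.38],max_speed=.25)
robot.command_gripper(0.0)
robot.goto(w(0,.085,.37),ori(0,1))
robot.move_straight(w(0,.085,.305),max_speed=.15)
print(robot.current_time(),robot.current_eef_pos(),robot.current_wrist_force())
print(robot.move_straight(w(0,.085,.28),max_speed=.02,f_stop=2.5), robot.current_eef_pos(),robot.current_wrist_force(),robot.current_time())
c=look(robot,"side",1);print(state(c)); look(robot,"top",1)
E
```

```text
4.0167 [0.51536831 0.14915121 0.30557536] [0.07348499 0.30188431 0.985137  ]
True [0.51517984 0.14856706 0.29116748] [-0.12029885  0.02885524  1.2915232 ] 4.7583
{'grip': (array([0.021 , 0.1415]), np.float64(0.0007), 186), 'phi': np.float64(43.9), 'ecc': (array([-0.0029,  0.1182]), np.float64(0.0007), 162), 'psi': np.float64(-117.3), 'knobz': np.float64(0.2917)}
```

View pics/side1.png

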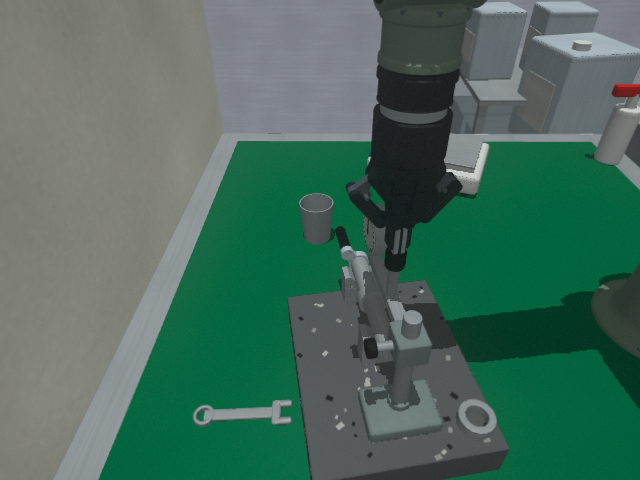

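The side view shows the shut fingers standing on the knob at (397,258), and the contact height of 0.291 matches the measured knob top of 0.2918. Next I push down 38.5 mm.

```bash
python3 - <<'E'
from h import *
from plant import robot
for z in (.275,.262,.2545):
    robot.move_straight(w(0,.085,z),max_speed=.03); print(robot.current_eef_pos()[2].round(4),np.round(robot.current_wrist_force(),1),robot.current_time())
c=look(robot,"side",2);print(state(c)); c=look(robot,"top",2);print(state(c))
E
python3 -c "
import cv2
a=cv2.imread('pics/side2.png')[180:400,280:480]; cv2.imwrite('pics/side2z.png',cv2.resize(a,None,fx=2.7,fy=2.7,interpolation=cv2.INTER_CUBIC))"
```

```text
0.2748 [-0.1 -0.4  1.9] 5.55
0.2619 [-0.8 -0.6  1.6] 6.1333
0.2544 [-1.4 -1.5  1.6] 6.5333
{'grip': (array([0.0209, 0.1416]), np.float64(0.0007), 184), 'phi': np.float64(43.7), 'ecc': (array([-0.0031,  0.1182]), np.float64(0.0006), 108), 'psi': np.float64(-115.8), 'knobz': np.float64(0.2952)}
{'grip': (array([0.0195, 0.1411]), np.float64(0.001), 152), 'phi': np.float64(42.3), 'ecc': (array([-0.0046,  0.1177]), np.float64(0.001), 96), 'psi': np.float64(-113.5), 'knobz': np.float64(0.2808)}
```

View pics/side2z.png

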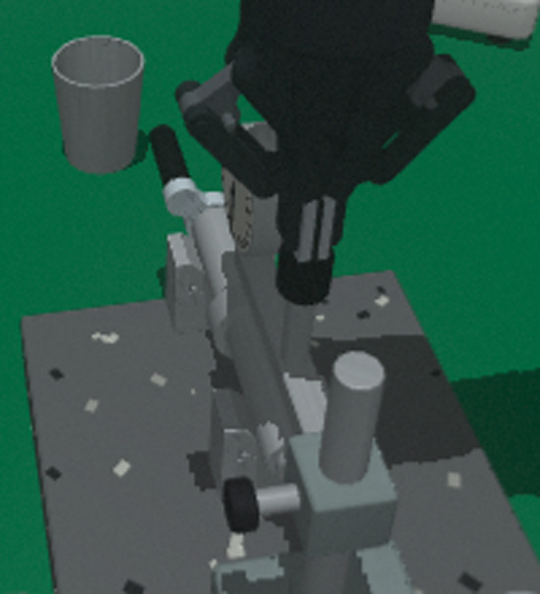

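```bash
python3 - <<'E'
from h import *
from plant import robot
robot.move_straight(w(0,.085,.2531),max_speed=.02); print(robot.current_eef_pos()[2].round(4),np.round(robot.current_wrist_force(),1))
robot.move_straight(w(0,.085,.36),max_speed=.2)
robot.command_gripper(.034); print(robot.current_gripper_width())
robot.goto(tcp(43,-20)+.14*PZ,ori(-20))
c=look(robot,"side",3);print(state(c)); c=look(robot,"top",3);print(state(c)); print(robot.current_time())
E
python3 -c "
import cv2
a=cv2.imread('pics/side3.png')[160:360,280:480]; cv2.imwrite('pics/side3z.png',cv2.resize(a,None,fx=2.9,fy=2.9,interpolation=cv2.INTER_CUBIC))"
```

```text
0.2533 [-1.5  0.   4.3]
0.034139311244942204
{'grip': (array([0.021 , 0.1416]), np.float64(0.0006), 187), 'phi': np.float64(43.8), 'ecc': (array([-0.0029,  0.1181]), np.float64(0.0006), 105), 'psi': np.float64(-118.9), 'knobz': np.float64(0.2534)}
{'knobz': np.float64(0.2535)}
9.05
```

View pics/side3z.png

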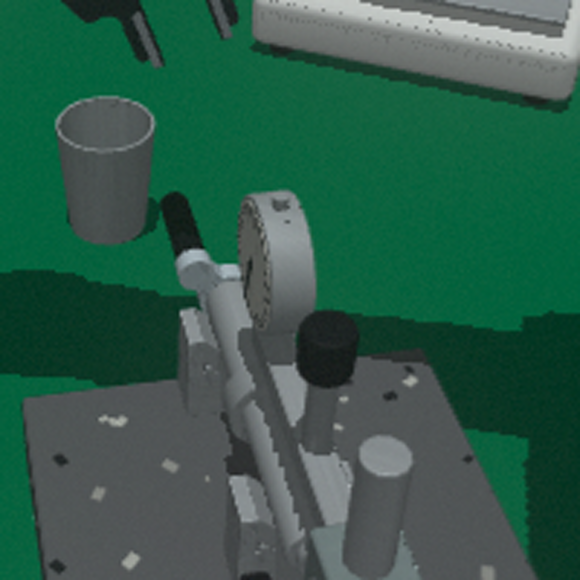

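View pics/top3.png

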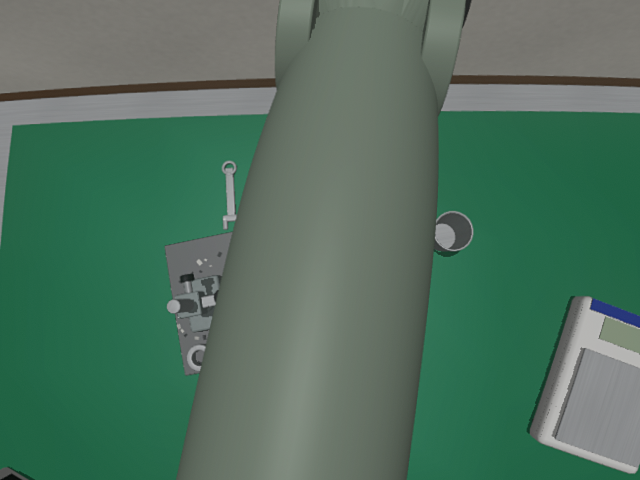

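```bash
cat >> h.py <<'E'
def dirv(tau):
    t=np.radians(tau); return np.sin(t)*PX-np.cos(t)*PZ
E
python3 - <<'E'
from h import *
from plant import robot
robot.move_straight(tcp(43,-20)-.06*dirv(-20),max_speed=.15)
print(robot.move_straight(tcp(43,-20),max_speed=.06,f_stop=4), robot.current_eef_pos()-tcp(43,-20))
robot.command_gripper(.025); print(robot.current_gripper_width(),robot.current_wrist_force())
c=look(robot,"side",4);print(state(c),robot.current_time())
E
python3 -c "
import cv2
a=cv2.imread('pics/side4.png')[160:360,280:480]; cv2.imwrite('pics/side4z.png',cv2.resize(a,None,fx=2.9,fy=2.9,interpolation=cv2.INTER_CUBIC))"
```

```text
False [ 4.03947944e-04 -3.64653622e-05  3.82320587e-04]
0.025145880972609332 [-0.19697526  0.477915   -0.72125506]
{'grip': (array([0.0218, 0.1418]), np.float64(0.0094), 312), 'phi': np.float64(44.6), 'ecc': (array([-0.0031,  0.1183]), np.float64(0.0008), 105), 'psi': np.float64(-114.3), 'knobz': np.float64(0.2533)} 11.2333
```

View pics/side4z.png

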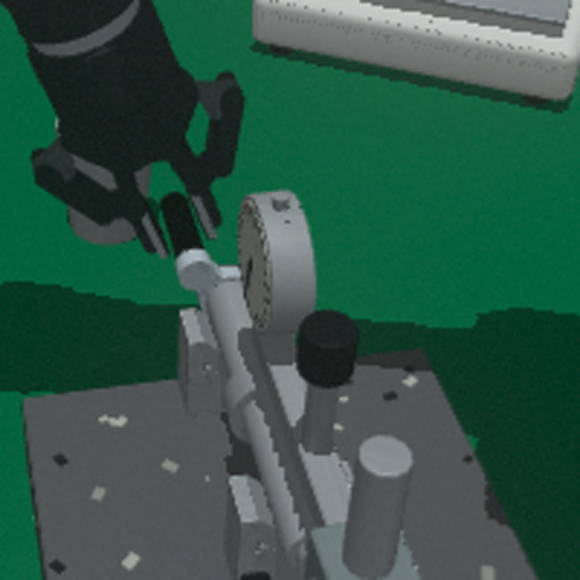

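The jaws straddle the grip, with clearance on both sides (grip at about (180,215) in the crop). Next I turn towards the low spot.

```bash
python3 - <<'E'
from h import *
from plant import robot
f0=np.array(robot.current_wrist_force())
for ph in range(35,-37,-10):
    tau=np.clip(-ph*.5,-20,15)
    robot.move_straight(tcp(ph,tau),max_speed=.03,frame=ori(tau)); f=np.array(robot.current_wrist_force())-f0
    print(ph,tau,np.round([f@PX,f@PY,f[2]],1),round(robot.current_time(),1))
robot.pause(.2)
c=look(robot,"side",5);print(state(c),robot.current_time())
E
python3 -c "
import cv2
a=cv2.imread('pics/side5.png')[160:360,280:480]; cv2.imwrite('pics/side5z.png',cv2.resize(a,None,fx=2.9,fy=2.9,interpolation=cv2.INTER_CUBIC))"
```

```text
35 -17.5 [0.1 0.3 0.5] 11.5
25 -12.5 [ 0.4 -0.2  0.1] 11.8
15 -7.5 [ 0.6 -0.4 -0.3] 12.1
5 -2.5 [ 0.3 -0.7 -0.6] 12.3
-5 2.5 [-0.9  0.1 -0.5] 12.6
-15 7.5 [ 0.2 -0.8 -0.7] 12.9
-25 12.5 [ 0.1 -1.  -0.2] 13.2
-35 15.0 [-0.4 -1.1 -0.4] 13.4
{'grip': (array([-0.0011,  0.1566]), np.float64(0.009), 184), 'phi': np.float64(-1.7), 'ecc': (array([0.0008, 0.1159]), np.float64(0.001), 122), 'psi': np.float64(168.1), 'knobz': np.float64(0.2533)} 13.7
```

View pics/side5z.png

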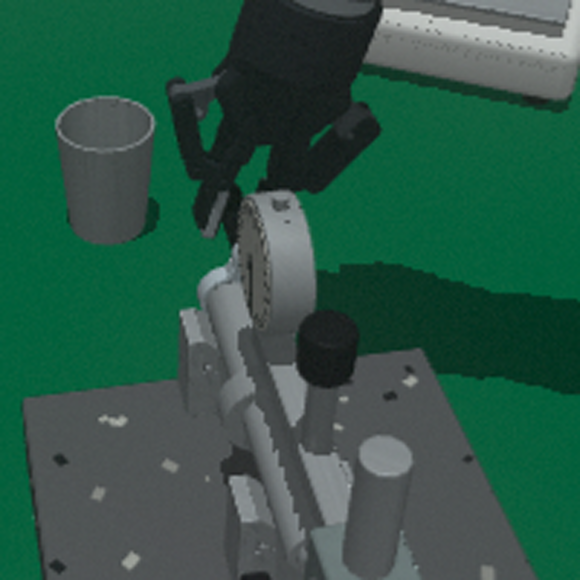

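```bash
python3 - <<'E'
from h import *
from plant import robot
f0=np.array(robot.current_wrist_force())
def seq(L):
    for ph in L:
        tau=np.clip(-ph,-40,15)
        robot.move_straight(tcp(ph,tau),max_speed=.03,frame=ori(tau)); f=np.array(robot.current_wrist_force())-f0
        print(ph,tau,np.round([f@PX,f@PY,f[2]],1),round(robot.current_time(),1))
seq([-44]); robot.pause(.2); c=look(robot,"side",6);print(state(c))
seq(range(-35,86,10))
c=look(robot,"side",7);print(state(c),robot.current_time())
E
python3 -c "
import cv2
a=cv2.imread('pics/side7.png')[160:360,280:480]; cv2.imwrite('pics/side7z.png',cv2.resize(a,None,fx=2.9,fy=2.9,interpolation=cv2.INTER_CUBIC))"
```

```text
-44 15 [ 2.1 -0.3  1.5] 14.0
{'grip': (array([-0.0049,  0.1537]), np.float64(0.0092), 153), 'phi': np.float64(-8.2), 'ecc': (array([0.0013, 0.1158]), np.float64(0.0009), 129), 'psi': np.float64(161.6), 'knobz': np.float64(0.2534)}
-35 15 [-0.4 -0.8  0.1] 14.6
-25 15 [-0.5  0.1  0.3] 14.9
-15 15 [-1.  -0.  -1.1] 15.2
-5 5 [ 0.4 -0.2  0.9] 15.6
5 -5 [-0.8 -0.7 -0.1] 15.9
15 -15 [-0.4  0.  -0.6] 16.2
25 -25 [-0.2 -0.7  0.2] 16.6
35 -35 [-0.3  0.5  1.3] 16.9
45 -40 [-0.9 -1.2  0.3] 17.2
55 -40 [-1.3 -0.9  1.2] 17.5
65 -40 [-2.  -1.4  1.2] 17.8
75 -40 [-2.3 -0.6  0.7] 18.2
85 -40 [-1.6 -1.   1. ] 18.5
{'grip': (array([0.031 , 0.1418]), np.float64(0.0116), 356), 'phi': np.float64(54.5), 'ecc': (array([-0.0031,  0.1205]), np.float64(0.0007), 103), 'psi': np.float64(-75.5), 'knobz': np.float64(0.2535)} 18.5333
```

View pics/side7z.png

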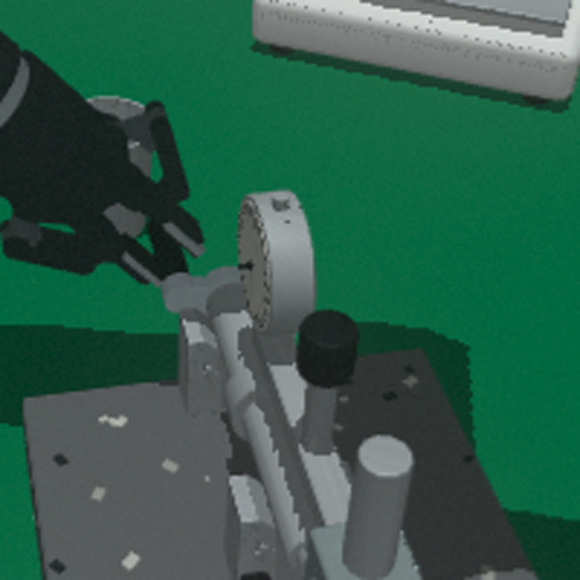

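```bash
python3 - <<'E'
from h import *
from plant import robot
Y=-.142
robot.command_gripper(.036)
robot.move_straight(robot.current_eef_pos()-.09*dirv(-40),max_speed=.12)
robot.goto(w(.0,-.142,.33),ori(0))
g=lambda ph,tau: tcp(ph,tau,past=.015,y=Y)
robot.goto(g(80,55)-.09*dirv(55),ori(55))
c=look(robot,"side",8);print(state(c),robot.current_time())
print(robot.move_straight(g(80,55),max_speed=.05,f_stop=4),robot.current_eef_pos()-g(80,55))
c=look(robot,"side",9);print(state(c),robot.current_time())
E
python3 -c "
import cv2
for n in (8,9):
    a=cv2.imread(f'pics/side{n}.png')[160:360,280:480]; cv2.imwrite(f'pics/side{n}z.png',cv2.resize(a,None,fx=2.9,fy=2.9,interpolation=cv2.INTER_CUBIC))"
```

```text
Traceback (most recent call last):
plant.IKError: the arm cannot follow that straight line within its joint ranges
[ WARN:0@0.018] global loadsave.cpp:275 findDecoder imread_('pics/side8.png'): can't open/read file: check file path/integrity
Traceback (most recent call last):
TypeError: 'NoneType' object is not subscriptable
```

```bash
python3 - <<'E'
from h import *
from plant import robot
Y=-.142
p0=np.array(robot.current_eef_pos())
for r in (.065,.055,.045,.035):
    try: robot.move_straight(p0-r*dirv(-40),max_speed=.12); print("r",r); break
    except robot.IKError: pass
robot.move_straight(w(.06,-.142,.30),max_speed=.15,frame=ori(-10))
g=lambda ph,tau: tcp(ph,tau,past=.015,y=Y)
robot.goto(g(80,55)-.09*dirv(55),ori(55))
c=look(robot,"side",8);print(state(c),robot.current_time())
print(robot.move_straight(g(80,55),max_speed=.05,f_stop=4),robot.current_eef_pos()-g(80,55))
c=look(robot,"side",9);print(state(c),robot.current_time())
E
python3 -c "
import cv2
for n in (8,9):
    a=cv2.imread(f'pics/side{n}.png')[160:360,280:480]; cv2.imwrite(f'pics/side{n}z.png',cv2.resize(a,None,fx=2.9,fy=2.9,interpolation=cv2.INTER_CUBIC))"
```

```text
r 0.065
{'grip': (array([0.0293, 0.1263]), np.float64(0.0264), 207), 'phi': np.float64(77.3), 'ecc': (array([-0.0033,  0.1204]), np.float64(0.0007), 99), 'psi': np.float64(-78.0), 'knobz': np.float64(0.2534)} 22.4583
False [-6.49808890e-05 -7.67742214e-05  1.73394889e-04]
{'grip': (array([0.0162, 0.134 ]), np.float64(0.0181), 540), 'phi': np.float64(48.6), 'ecc': (array([-0.0032,  0.1206]), np.float64(0.0008), 100), 'psi': np.float64(-74.3), 'knobz': np.float64(0.2534)} 24.4583
```

View pics/side8z.png

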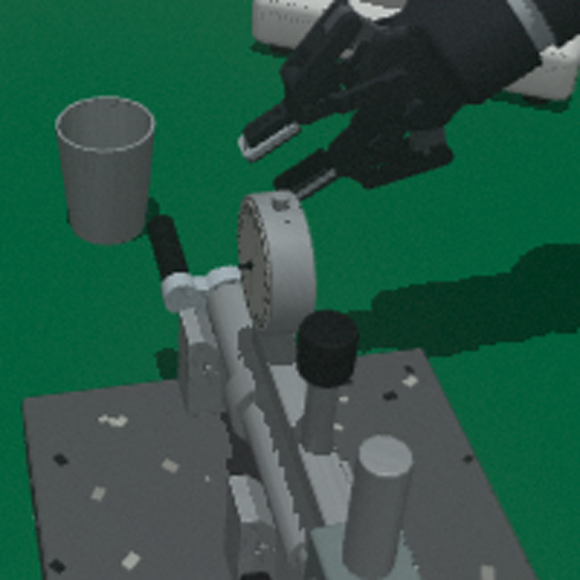

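View pics/side9z.png

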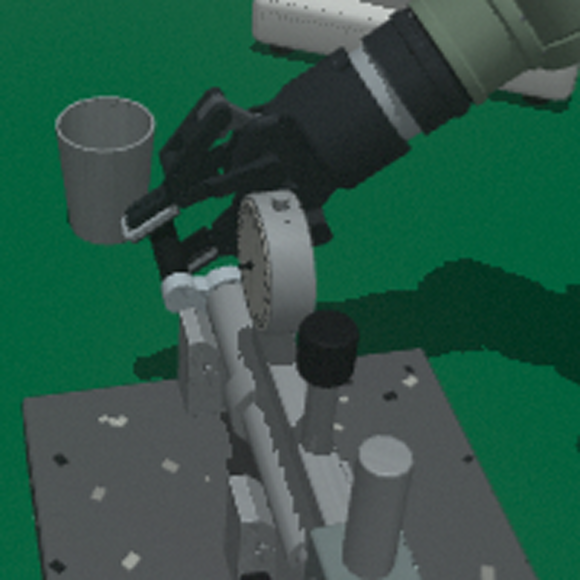

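```bash
python3 - <<'E'
from h import *
from plant import robot
Y=-.142
robot.command_gripper(.026)
f0=np.array(robot.current_wrist_force())
g=lambda ph,tau: tcp(ph,tau,past=.015,y=Y)
for ph in range(90,156,8):
    tau=min(55,max(180-ph,30))
    robot.move_straight(g(ph,tau),max_speed=.03,frame=ori(tau)); f=np.array(robot.current_wrist_force())-f0
    print(ph,tau,np.round([f@PX,f@PY,f[2]],1),round(robot.current_time(),1))
c=look(robot,"side",10);print(state(c),robot.current_time())
E
python3 -c "
import cv2
for n in (10,):
    a=cv2.imread(f'pics/side{n}.png')[160:360,280:480]; cv2.imwrite(f'pics/side{n}z.png',cv2.resize(a,None,fx=2.9,fy=2.9,interpolation=cv2.INTER_CUBIC))"
```

```text
90 55 [ 0.3 -0.5  1.6] 25.0
98 55 [ 4.  -2.2  4. ] 25.3
106 55 [ 2.2 -1.4  1.9] 25.6
114 55 [ 1.1 -1.8  2. ] 25.9
122 55 [ 1.4 -2.1  2.3] 26.2
130 50 [-0.3 -1.   0.4] 26.5
138 42 [-0.7 -0.3  1. ] 26.9
146 34 [-0.3 -1.2  0.5] 27.3
154 30 [-0.7 -0.7  0.4] 27.6
{'grip': (array([0.013 , 0.1308]), np.float64(0.0199), 704), 'phi': np.float64(49.5), 'ecc': (array([0.0005, 0.1235]), np.float64(0.0008), 99), 'psi': np.float64(7.5), 'knobz': np.float64(0.2533)} 27.6833
```

View pics/side10z.png

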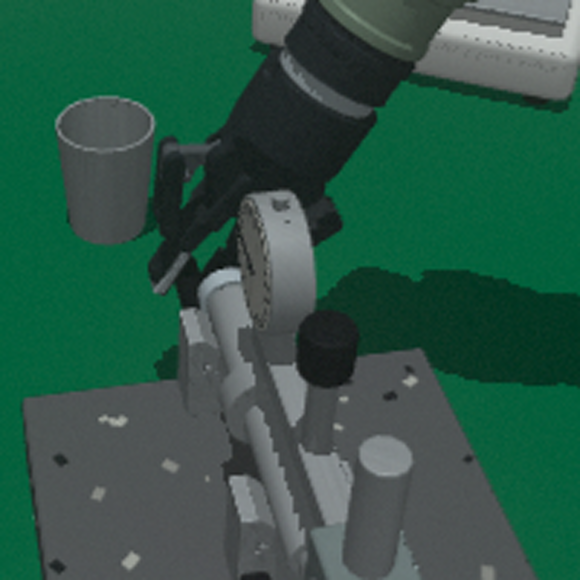

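```bash
python3 - <<'E'
from h import *
from plant import robot
g=lambda ph,tau: tcp(ph,tau,past=.015,y=-.142)
robot.move_straight(g(159,30),max_speed=.03,frame=ori(30)); robot.pause(.2)
c=look(robot,"side",11);print(state(c))
robot.move_straight(g(156,30),max_speed=.03)   # unload pad
robot.command_gripper(.034)
robot.move_straight(robot.current_eef_pos()-.12*dirv(30),max_speed=.1)
robot.goto([.35,-.2,.35],ori(0))
for n in("side","top"):
    c=look(robot,n,12);print(state(c),robot.current_time())
    L=local(c)
    for a,b in((-.05,-.012),(.012,.048)):
        q=box(L,(-.02,.02),(a,b),(.115,.138)); print("shaft",circ(q,.015,[0,.12]))
    q=box(L,(-.08,.2),(-.4,-.2),(.085,.12)); print("cup",cv2.minEnclosingCircle(q[:,:2].astype(np.float32)))
E
python3 -c "
import cv2
a=cv2.imread(f'pics/side12.png')[160:360,280:480]; cv2.imwrite(f'pics/side12z.png',cv2.resize(a,None,fx=2.9,fy=2.9,interpolation=cv2.INTER_CUBIC))"
```

```text
{'grip': (array([0.0123, 0.1314]), np.float64(0.0198), 682), 'phi': np.float64(46.4), 'ecc': (array([0.0005, 0.1236]), np.float64(0.0008), 98), 'psi': np.float64(7.3), 'knobz': np.float64(0.2535)}
{'grip': (array([0.0146, 0.0932]), np.float64(0.0007), 133), 'phi': np.float64(151.1), 'ecc': (array([0.0005, 0.1235]), np.float64(0.0007), 96), 'psi': np.float64(7.5), 'knobz': np.float64(0.2534)} 31.1
shaft (array([0.0004, 0.1197]), np.float64(0.0008), 166)
shaft (array([0.0012, 0.1196]), np.float64(0.0019), 265)
cup ((0.03981948271393776, -0.3229449987411499), 0.04016716405749321)
{'grip': (array([0.0129, 0.0928]), np.float64(0.0011), 182), 'phi': np.float64(154.4), 'ecc': (array([-0.001 ,  0.1234]), np.float64(0.0029), 100), 'psi': np.float64(-15.1), 'knobz': np.float64(0.2539)} 31.15
shaft (array([-0.0009,  0.1192]), np.float64(0.001), 223)
shaft (array([-0.   ,  0.121]), np.float64(0.0016), 51)
cup ((0.03901789337396622, -0.32335326075553894), 0.03834090009331703)
```

View pics/side12z.png

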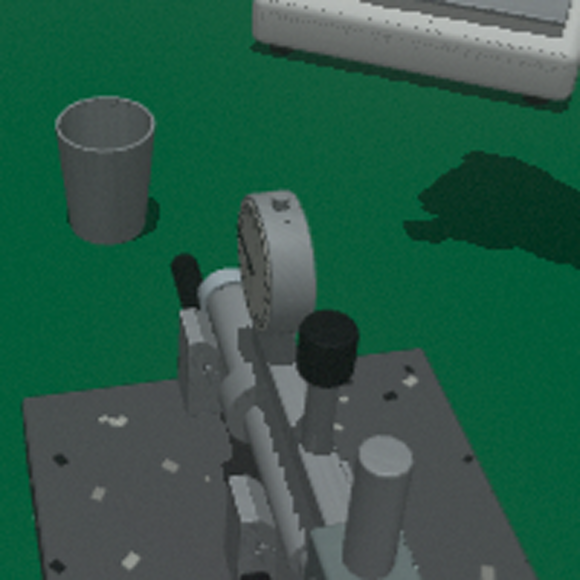

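View pics/top12.png

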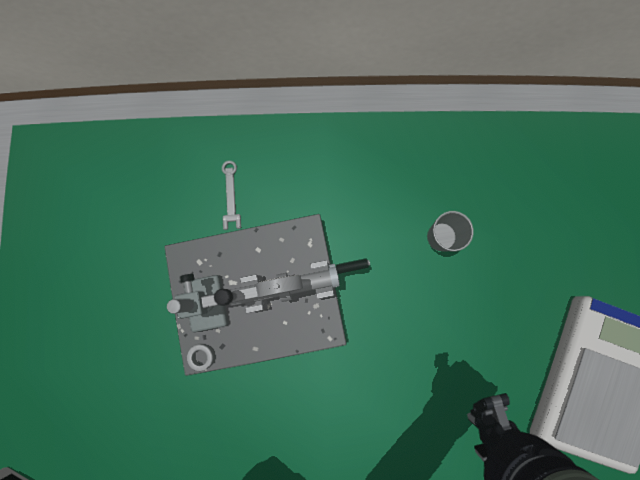

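Run:
```python
from h import *
c=dict(np.load("pics/side12.npz")); 
a=c["color"][220:282,358:392,::-1]; S=9; a=cv2.resize(a,None,fx=S,fy=S,interpolation=cv2.INTER_CUBIC)
C=w(.0145,0,.2634-.036-.0005+0)  # case top .301-.0383, radius 36
for mm,col in((13.5,(255,0,0)),(15.3,(0,0,255))):
    th=np.radians(mm*14.4)
    for r in (.016,.03): 
        p=proj(c,C+r*(np.sin(th)*PY+np.cos(th)*PZ))[0]; cv2.circle(a,tuple(int(v) for v in (p-[358,220]+.5)*S),4,col,1)
p=proj(c,C)[0]; cv2.circle(a,tuple(int(v) for v in (p-[358,220]+.5)*S),4,(0,255,0),1)
cv2.imwrite("pics/dial12.png",a)
```

```text
(no output)
```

View pics/dial12.png

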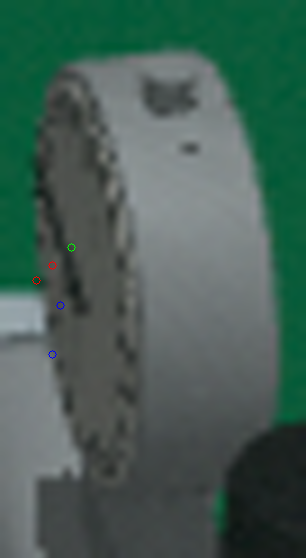

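Run:
```python
from h import *
r=[]
for n in (0,3,6,8,12):
    c=dict(np.load(f"pics/side{n}.npz")); dz=.0383 if n==0 else 0
    u,v=proj(c,w(.0145,0,.2269+dz))[0].round().astype(int)
    a=c["color"][v-22:v+26,u-9:u+10,::-1]; r.append(cv2.resize(a,(152,384+96),interpolation=cv2.INTER_CUBIC))
    print(n,u,v)
cv2.imwrite("pics/dials.png",np.hstack(r))
```

```text
0 367 226
3 365 247
6 365 247
8 365 247
12 365 247
```

View pics/dials.png

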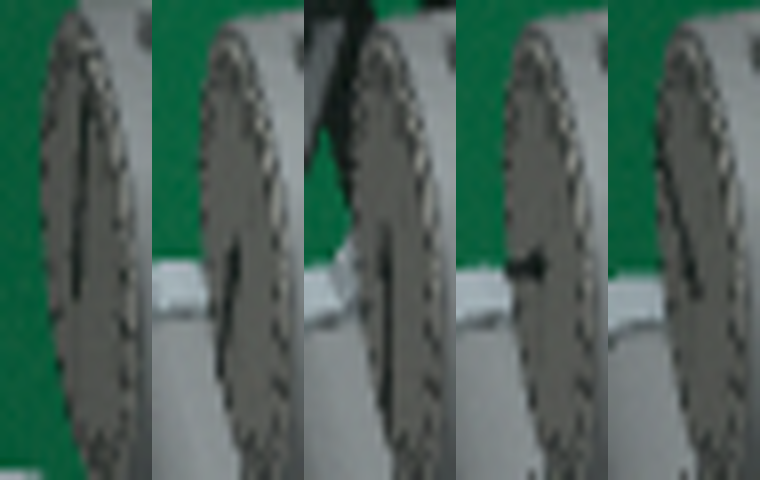

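Run:
```python
from plant import robot
robot.pause(.3); print(robot.current_time()); robot.job_done(); print(robot.current_time())
```

```text
31.45
the job is handed in; nothing more can be done
the job is handed in; nothing more can be done
```

I handed the job in at 31.5 s. The high spot is under the plunger as far as my checks can show; no verdict was reported.

**What I did**
- I pushed the knob down about 38 mm with shut fingers, and the plunger came to rest on the eccentric.
- I then turned the crank with the jaws held loosely around the grip. It went back through the low spot, reversed, and went on to the high spot, with one regrasp from the other side.
- I backed the arm well clear before handing in.

**Last checks**
- **High spot:** it is about 5° from straight up (allowed: about 20°). The crank stands at about 153°.
- **Low spot:** the shaft stopped there twice, at about 180° and 174° from the high-spot position. Any angle within about 20° of 180° counts.
- **Shaft:** its axis measured 119 to 121 mm above the table, so it looks seated. That camera reading is only good to 1–2 mm, and one end read 121.0 mm, right at the limit.
- **Knob:** it stayed at 253.4 mm above the table.
- **Bystanders:** the cup, spare ring and spanner look unmoved in the pictures; I had no fresh measurement of the ring or spanner.
- **Forces:** wrist forces sampled while turning the crank stayed within about 6 N.

**One disagreement:** the dial needle reads more travel than I calculated from how far the arm slid.

| Point | Calculated (mm) | Dial reading, by eye (mm) |
|---|---|---|
| Plunger first on the eccentric | 9.5 | about 13 |
| Low spot | 7.3 | about 12 |
| High spot (now) | 15.3 | about 18.5 |

The arm may have started a few millimetres below the top of its column. Both sets are within the limits, but by the dial only about 2.7 mm is left before the 21.2 mm limit.

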